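# Size the seized lamp collar on the step gauge and mark its size

### The job

Take the lamp collar from the white mat and slide it down the upright step gauge, keeping hold of it until it stops level on the step that fits it, without forcing it; then let go and leave it there. Read the colour of the step it stopped on, and then stand the size marker of that colour upright in the grey holder, fully down. Leave everything else, including the other two collars on the black board and the other two markers, where it stands.

Things in the scene. Friction and masses are not known exactly. Their poses are not given: they have to be found in the camera images.
- gauge_axis (a point): point at desk height on the upright axis of the fixed step gauge, z up. Dark round foot (96 mm across, 12 mm high) carrying a stepped, tapering mandrel, tip 104 mm up. From below: blue, yellow, red step, then a bare steel nose (24 mm across at its bottom, 10 mm at its tip). A collar's lower edge stops on the flat top of the first step too wide for its bore; that step is seen right under it.
- step_red (a point): centre of the flat top of the red step, 86 mm above the desk, 32.6 mm across, tapering out to 33.8 mm at its bottom; stops the 27 mm bore.
- step_yellow (a point): centre of the flat top of the yellow step, 68 mm above the desk, 42.6 mm across, tapering out to 43.8 mm at its bottom; stops the 37 mm bore.
- step_blue (a point): centre of the flat top of the blue step, 50 mm above the desk, 52.6 mm across; stops the 47 mm bore. Every bore has about 1.5 mm of room all round when down.
- collar_27_mid (a point): centre, half-way up, of an aluminium lamp collar standing on its end: plain round tube, outside 60 mm, bore 27 mm, 50 mm tall, z along its axis. It stops on the gauge's red step. The three collars are alike outside; any one of them starts on the white mat, the other two on the black board.
- collar_37_mid (a point): centre, half-way up, of an aluminium lamp collar standing on its end: plain round tube, outside 60 mm, bore 37 mm, 50 mm tall, z along its axis. It stops on the gauge's yellow step. The three collars are alike outside; any one of them starts on the white mat, the other two on the black board.
- collar_47_mid (a point): centre, half-way up, of an aluminium lamp collar standing on its end: plain round tube, outside 60 mm, bore 47 mm, 50 mm tall, z along its axis. It stops on the gauge's blue step. The three collars are alike outside; any one of them starts on the white mat, the other two on the black board.
- exhibit_mat: white square mat fixed on the desk, 130 x 130 x 4 mm, origin at the centre of its underside. The collar to be measured stands upright on it, within 25 mm of its centre.
- logged_board: black board fixed on the desk, 100 x 210 x 4 mm (long side along its y), origin at the centre of its underside; the two collars that are not to be measured stand on it, each within 65 mm of its centre.
- marker_red_mid (a point): centre, half-way up, of the red plastic size marker, standing upright: 100 mm tall; round foot 34 mm across up to 32 mm above its underside, slim shank 24 mm across from 42 to 84 mm above its underside (grip it there), head 32 mm across from 92 to 100 mm. z along its axis, up. The three colours swap places.
- marker_yellow_mid (a point): centre, half-way up, of the yellow plastic size marker, standing upright: 100 mm tall; round foot 34 mm across up to 32 mm above its underside, slim shank 24 mm across from 42 to 84 mm above its underside (grip it there), head 32 mm across from 92 to 100 mm. z along its axis, up. The three colours swap places.
- marker_blue_mid (a point): centre, half-way up, of the blue plastic size marker, standing upright: 100 mm tall; round foot 34 mm across up to 32 mm above its underside, slim shank 24 mm across from 42 to 84 mm above its underside (grip it there), head 32 mm across from 92 to 100 mm. z along its axis, up. The three colours swap places.
- holder_floor (a point): centre of the inner floor of the fixed grey round marker holder, 6 mm above the desk, z up: an open cup, bore 42 mm, rim 24 mm above this point (30 mm above the desk), 54 mm across at the rim, 68 mm at the foot. A marker's foot stands on this floor.
- white_bottle: white bottle, 60 mm across, 150 mm tall, closed, a bystander; origin at the centre of its underside.
- green_bottle: white bottle with green cap, 50 mm across, 120 mm tall, closed, a bystander; origin at the centre of its underside.
- jar: white jar with black cap, 68 mm across, 75 mm tall, closed, a bystander; origin at the centre of its underside.
Things that resemble listed ones, but are neither listed nor needed, are in the scene too. Of the things shaped like the part that bears marker_yellow_mid, the yellow one is meant.

How it is judged:
By the outcome, as a careful person would: the job done as asked, in the order asked, and still so for the second after the job is handed in, with the robot touching nothing.
It also fails if it takes over 58 s, if anything falls off the work surface, if the arm or the gripper's body presses on something with over 40 N, if the wrist force passes 120 N, or if a joint passes its speed limit or range.

### The arm

A 7-joint arm with a two-finger parallel gripper is mounted at the origin on the work surface. World frame = base frame: x ahead of the robot, y to its left, z up, the work surface at z = 0. Lengths are in m, angles in rad, forces in N, time in s.
With the tool pointing down it reaches from about 0.4 to 0.85 m from the base axis. Payload 4.5 kg.
Tool frame: the origin (TCP) lies between the finger pads; the fingertips stand 8 mm ahead of it and the grasp point (between the pads) lies 11 mm behind it; z points along the fingers, y is the direction in which the jaws open and shut (so a half turn about z gives the same grasp; the last joint's range is limited). The gripper opens to 88 mm and grips with 3 to 60 N. Pads are 18 mm wide; open, the fingers measure 123 mm over their backs; the gripper's body (75 mm by 187 mm) begins 45 mm behind the grasp point.
Start: joints at [1.251, 0.689, -0.195, 1.565, 0.157, 0.902, -0.215], TCP at [0.217, -0.586, 0.247] pointing down, gripper open.
Joint ranges: [-3.01, 3.01], [-0.46, 2.08], [-1.47, 1.51], [0.13, 2.56], [-1, 4.14], [0.04, 2.09], [-2.66, 2.66]. Speed limits (rad/s): [2.57, 2.57, 3.14, 3.14, 3.14, 3.14, 3.14].

### API

Orientations are given as a unit quaternion [x, y, z, w].
In Python, from plant import r gives the robot as it stands.
- The arm moves only by the tool carry_out, never from a script. Its argument "commands" is a list that holds one entry, the list of rows, each a list of 7 numbers: the turn, a rotation vector about the tool's x, y, z in rad, then the shift along the tool's x, y, z in cm, then the finger opening in cm, from 0 to 8.81. A call has 1 to 10 rows; each row is the pose to reach, as a shift and turn from the pose commanded when the call began, along the tool's axes at that moment; what a row does not reach only later rows make up. A row lasts 1/12 s, in which the tool goes at most 41.7 mm and 7.16 degrees, less where a joint would pass 70% of its speed; a pose out of reach is approached as far as the arm can. A call with a gripper value outside its range is refused whole. The fingers move at their own pace and stop on an object; "force" is the grip in N (left out, the last holds). Time passes only in rows, so rows that repeat a pose let the fingers close. It gives the time, the measured TCP pose, the force and the opening at its end, in the units of the state.
- r.get_state(): the state, without advancing time (a new reading comes with each control period).
- r.snapshot(name): name is "scene" or "top" or "wrist"; returns a dict with "pixels" (480x640x3 uint8, red, green, blue), "mtx" (3x3 intrinsics, pixels), "xyz" and "rotation" of the camera in the world. Camera axes: x right, y down, z forward; pixel columns grow to the right and rows downward; lengths in m; the calibration is good to about 2 mm. A picture is of the moment at which its call begins. There is no depth.
- r.finish_job(): hands the job in, once; it reports no verdict.
The state is a dict: "clock": time; "q": joint angles; "qd": joint speeds; "joint_torque": joint torques, N m; "tool_pos": TCP position; "eef_rot": TCP orientation; "contact_force": force on the tool from outside, world axes, zero at the start; "moment": the same for the moment, N m; "opening": opening from 0.0 (shut) to 1.0 (fully open).
Only numpy, scipy, OpenCV 4.12 (cv2) and the standard library are available. Lean on these libraries where they do the work, as an engineer would, in place of code of your own. Each camera call takes 0.05 s, during which the arm holds its last target.

## Working session

There is one attempt and no reset: what is moved stays moved. The work goes in short steps, Python scripts to look and compute and a tool call to move; the robot and the scene stay as the last step left them, time stands still between calls to the robot, and variables do not carry over. Pictures are saved under pics/ and viewed, and the job is handed in when it is done.

Besides the shell and the picture viewer there is one more tool, called by a JSON object that holds its "name" and its "arguments". carry_out: Moves the arm, as the interface text tells. Its arguments: {"type":"object","properties":{"commands":{"type":"array"},"force":{"type":"number"}},"required":["commands"]}

```bash
mkdir -p pics; ls
cat > h.py <<'E'
import numpy as np, cv2, pickle
from plant import r
def snap(n,f):
    s=r.snapshot(n); cv2.imwrite('pics/'+f+'.png',s['pixels'][:,:,::-1]); pickle.dump(s,open('pics/'+f+'.pkl','wb')); return s
def load(f): return pickle.load(open('pics/'+f+'.pkl','rb'))
def px2w(s,u,v,z):
    R=np.array(s['rotation']); 
    if R.shape!=(3,3):
        from scipy.spatial.transform import Rotation as Q; R=Q.from_quat(R).as_matrix()
    d=R@np.linalg.inv(s['mtx'])@np.array([u,v,1.]); c=np.array(s['xyz']); return c+d*(z-c[2])/d[2]
def w2px(s,p):
    R=np.array(s['rotation'])
    if R.shape!=(3,3):
        from scipy.spatial.transform import Rotation as Q; R=Q.from_quat(R).as_matrix()
    c=np.array(s['mtx'])@R.T@(np.array(p)-np.array(s['xyz'])); return c[:2]/c[2]
E
python3 - <<'E'
from h import *
for n in ['scene','top','wrist']:
    s=snap(n,n+'0'); print(n,s['xyz'],s['rotation'],s['mtx'])
print(r.get_state())
E
```

```text
pics
scene [ 1.46773008 -0.3435179   0.75140699] [ 0.731957    0.50664712 -0.25814493 -0.37537827] [[505.54576381   0.         322.01169242]
 [  0.         505.54576381 241.73347241]
 [  0.           0.           1.        ]]
top [ 0.51259185 -0.00170503  1.27717086] [ 0.71558155 -0.69810527  0.01854478 -0.01575357] [[517.33229888   0.         317.0804777 ]
 [  0.         517.33229888 246.2880822 ]
 [  0.           0.           1.        ]]
wrist [ 0.28731287 -0.56107528  0.38461878] [ 0.81172494 -0.56519516 -0.08422824  0.12067584] [[402.14717996   0.         311.93413373]
 [  0.         402.14717996 236.87120496]
 [  0.           0.           1.        ]]
{'clock': 0.15, 'q': array([ 1.25083922,  0.6897921 , -0.19452577,  1.56609884,  0.15731896,
        0.90250651, -0.2151261 ]), 'qd': array([-0.00165886, -0.00216493, -0.00156921, -0.00209074, -0.00194838,
        0.00052246,  0.00164658]), 'joint_torque': array([-2.10548060e-03, -5.27861881e+01, -1.26881897e+00, -1.53586614e+01,
       -5.25304978e-02,  3.83446924e-03,  1.25814563e-04]), 'tool_pos': array([ 0.21631339, -0.58587025,  0.24609542]), 'eef_rot': array([ 9.84393174e-01,  1.75981759e-01, -1.83320459e-04, -6.82485675e-04]), 'contact_force': array([ 0.27439038, -0.60964596,  0.12538985]), 'moment': array([ 0.07351187, -0.0122605 ,  0.0580195 ]), 'opening': 0.9989380958068117}
```

View pics/scene0.png

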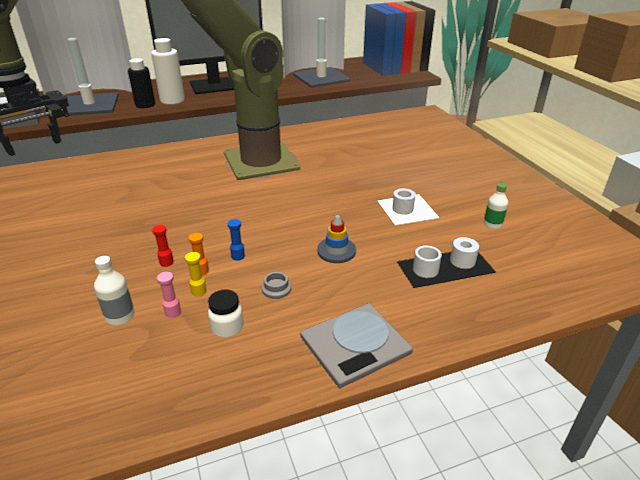

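View pics/top0.png

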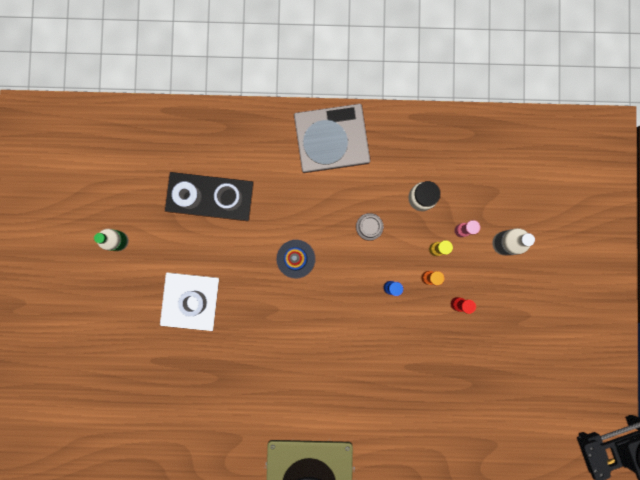

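The scene shows the gauge at (337,240), mat collar at (403,201), holder at (276,284) and markers at left: red, orange (decoy), yellow, blue, pink (decoy). The top view shows the same items: gauge (296,259), mat collar (192,303), holder (370,227), yellow marker (442,248). I'll enlarge it to measure.

Run:
```python
from h import *
s=load('top0'); im=s['pixels'][:,:,::-1].copy()
def crop(u,v,h=25,k=12):
    return cv2.resize(im[v-h:v+h,u-h:u+h],None,fx=8,fy=6*8/6,interpolation=cv2.INTER_CUBIC)
a=np.hstack([crop(192,303),crop(296,259)]); cv2.imwrite('pics/c1.png',a)
a=np.hstack([crop(370,227),crop(442,248)]); cv2.imwrite('pics/c2.png',a)
s2=load('scene0'); im2=s2['pixels'][:,:,::-1]
cv2.imwrite('pics/c3.png',cv2.resize(im2[180:330,150:350],None,fx=4,fy=4,interpolation=cv2.INTER_CUBIC))
cv2.imwrite('pics/c4.png',cv2.resize(im2[170:290,320:480],None,fx=5,fy=5,interpolation=cv2.INTER_CUBIC))
```

```text
(no output)
```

View pics/c1.png

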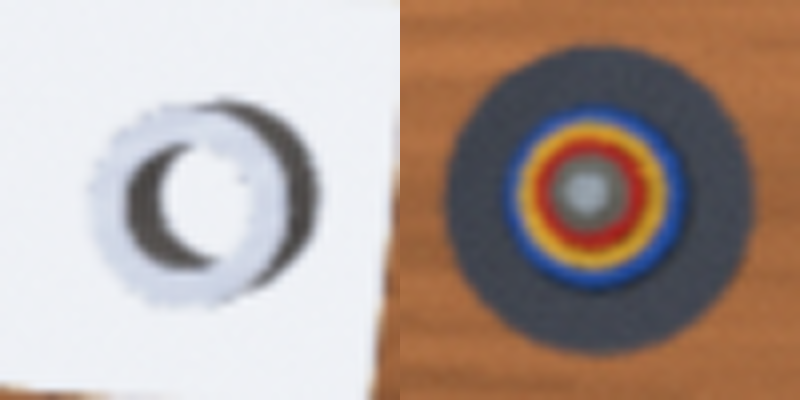

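View pics/c2.png

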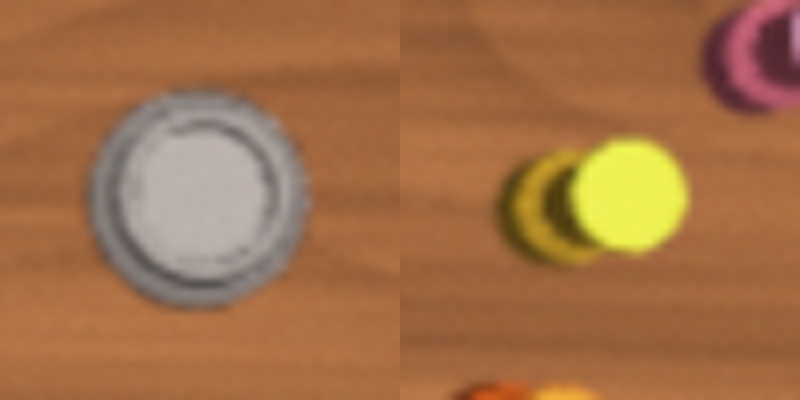

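View pics/c3.png

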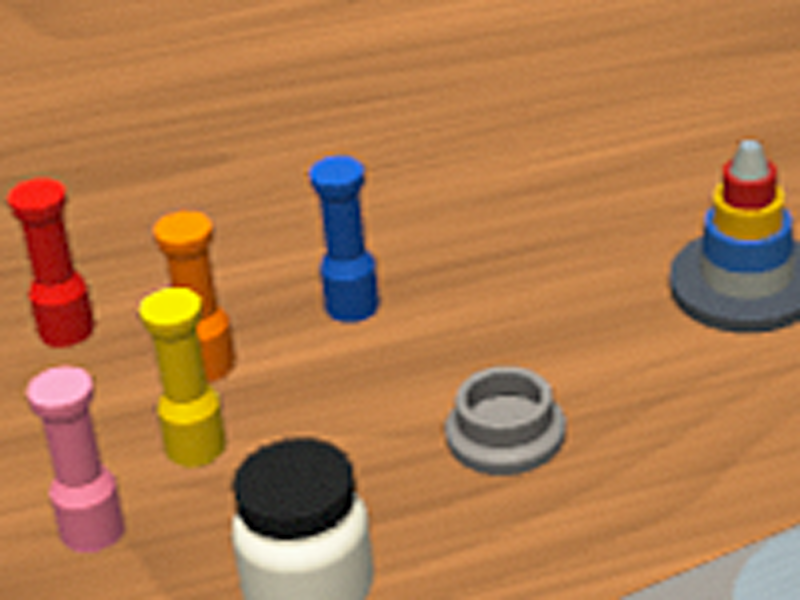

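View pics/c4.png

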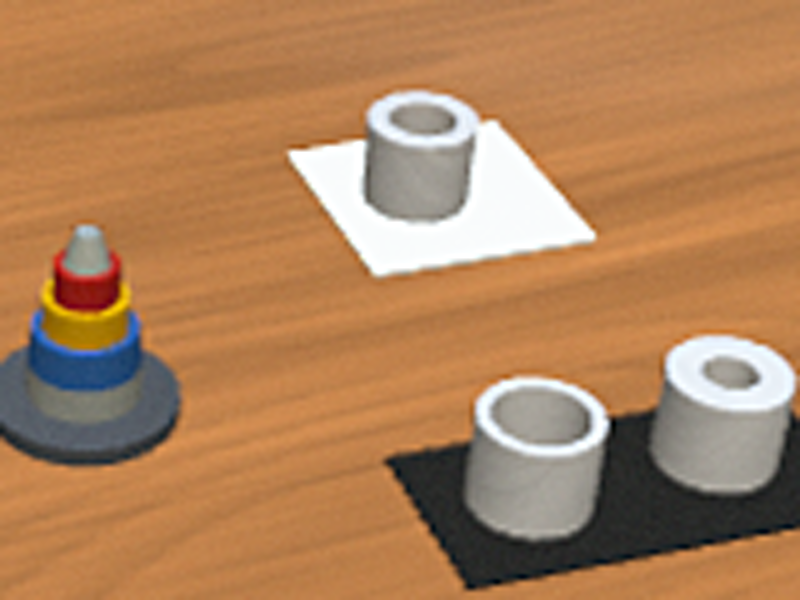

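Run:
```python
from h import *
from scipy.spatial.transform import Rotation as Q
s=load('top0'); s2=load('scene0')
P={'collar':(190.19,303.19,.054),'gfoot':(295.44,258.5,.012),'gtip':(293.94,257.94,.104),'hold':(369.3,226.3,.0),'mark':(445.2,246.9,.1)}
for k,(u,v,z) in P.items():
    p=px2w(s,u,v,z); print(k,p.round(4), 'in scene', w2px(s2,p).round(1))
# scene picks (crop->px)
for k,(u,v,z,o,f) in {'collar':(422,119,.054,(320,170),5),'gtip':(87,229,.104,(320,170),5),'mark':(171,309,.1,(150,180),4),'holdrim':(504,396,.03,(150,180),4),'gfoot':(86,400,.012,(320,170),5)}.items():
    uu=(u+.5)/f-.5+o[0]; vv=(v+.5)/f-.5+o[1]; print(k,(uu,vv),px2w(s2,uu,vv,z).round(4))
# sizes
p=px2w(s,167+88/8,303,.054);q=px2w(s,167+290/8,303,.054);print('outer',np.linalg.norm(p-q))
p=px2w(s,167+125/8,303,.054);q=px2w(s,167+253/8,303,.054);print('bore',np.linalg.norm(p-q))
R=Q.from_quat(r.get_state()['eef_rot']); print(R.as_matrix().round(3)); 
w=load('wrist0'); print('cam in tool',R.inv().apply(np.array(w['xyz'])-r.get_state()['tool_pos']), (R.inv()*Q.from_quat(w['rotation'])).as_matrix().round(3))
```

```text
collar [0.4307 0.2893 0.054 ] in scene [404.2 193.2]
gfoot [0.5429 0.0462 0.012 ] in scene [336.6 247.1]
gtip [0.5419 0.0462 0.104 ] in scene [337.2 215.5]
hold [ 0.6274 -0.1341  0.    ] in scene [276.3 288.9]
mark [ 0.5757 -0.2978  0.1   ] in scene [192.6 256. ]
collar (404.0, 193.4) [0.4314 0.2882 0.054 ]
gtip (337.0, 215.4) [0.5414 0.0459 0.104 ]
mark (192.375, 256.875) [ 0.5785 -0.2987  0.1   ]
holdrim (275.625, 278.625) [ 0.6272 -0.134   0.03  ]
gfoot (336.8, 249.6) [0.5526 0.0428 0.012 ]
outer 0.05932458942741702
bore 0.037591818769179025
[[ 0.938  0.346 -0.001]
 [ 0.346 -0.938  0.001]
 [-0.    -0.001 -1.   ]]
cam in tool [ 0.07517584  0.00114498 -0.13853419] [[ 0.    -0.957 -0.291]
 [ 1.     0.     0.001]
 [-0.001 -0.291  0.957]]
```

```bash
cat >> h.py <<'E'
from scipy.spatial.transform import Rotation as Q
def plan(target, xaz=None):
    st=r.get_state(); R=Q.from_quat(st['eef_rot']); d=R.inv().apply(np.array(target)-st['tool_pos'])*100
    print('t',round(st['clock'],2),'pos',st['tool_pos'].round(4),'open',round(st['opening'],3),'F',st['contact_force'].round(1))
    if xaz is not None:
        a=np.radians(xaz); G=Q.from_matrix(np.array([[np.cos(a),np.sin(a),0],[np.sin(a),-np.cos(a),0],[0,0,-1.]]))
        print('turn',(R.inv()*G).as_rotvec().round(4))
    print('shift cm',d.round(3), 'q',st['q'].round(2))
E
python3 -c "
from h import *
plan([.48,-.2,.25],0)"
```

```text
t 0.15 pos [ 0.2163 -0.5859  0.2461] open 0.999 F [ 0.3 -0.6  0.1]
turn [-0.0014  0.0004  0.3538]
shift cm [ 38.105 -27.062  -0.357] q [ 1.25  0.69 -0.19  1.57  0.16  0.9  -0.22]
```

{"name": "carry_out", "arguments": {"commands": [[[0, 0, 0.12, 12, -8.5, 0, 8.8], [0, 0, 0.24, 24, -17, 0, 8.8], [0, 0, 0.354, 38.1, -27.1, -0.4, 8.8], [0, 0, 0.354, 38.1, -27.1, -0.4, 8.8], [0, 0, 0.354, 38.1, -27.1, -0.4, 8.8], [0, 0, 0.354, 38.1, -27.1, -0.4, 8.8], [0, 0, 0.354, 38.1, -27.1, -0.4, 8.8], [0, 0, 0.354, 38.1, -27.1, -0.4, 8.8], [0, 0, 0.354, 38.1, -27.1, -0.4, 8.8], [0, 0, 0.354, 38.1, -27.1, -0.4, 8.8]]], "force": 20}}

```text
clock: 0.98
tool_pos: [0.4521, -0.2402, 0.2501]
eef_rot: [1.0, -0.0, -0.0, -0.0]
contact_force: [0.8, 0.3, -1.1]
opening: 0.999
```

```bash
python3 -c "
from h import *
plan([.431,.289,.2],0)"
```

```text
t 0.98 pos [ 0.4521 -0.2402  0.2501] open 0.999 F [ 0.8  0.3 -1.1]
turn [-0.0001  0.0003 -0.0002]
shift cm [ -2.116 -52.921   5.018] q [ 0.43  0.54 -0.05  1.9   0.04  0.7  -1.21]
```

{"name": "carry_out", "arguments": {"commands": [[[0, 0, 0, 2, -15, 0, 8.8], [0, 0, 0, 2, -30, 0, 8.8], [0, 0, 0, -2.1, -53, 5, 8.8], [0, 0, 0, -2.1, -53, 5, 8.8], [0, 0, 0, -2.1, -53, 5, 8.8], [0, 0, 0, -2.1, -53, 5, 8.8], [0, 0, 0, -2.1, -53, 5, 8.8], [0, 0, 0, -2.1, -53, 5, 8.8], [0, 0, 0, -2.1, -53, 5, 8.8], [0, 0, 0, -2.1, -53, 5, 8.8]]]}}

```text
clock: 1.82
tool_pos: [0.4374, 0.1734, 0.2129]
eef_rot: [1.0, -0.0, -0.0, 0.0]
contact_force: [0.9, -0.6, 0.4]
opening: 1.001
```

```bash
python3 -c "
from h import *
plan([.431,.289,.2],0)"
```

```text
t 1.82 pos [0.4374 0.1734 0.2129] open 1.001 F [ 0.9 -0.6  0.4]
turn [ 0.0002  0.0001 -0.    ]
shift cm [ -0.639 -11.562   1.292] q [-0.49  0.55  0.02  2.06 -0.02  0.53 -2.02]
```

{"name": "carry_out", "arguments": {"commands": [[[0, 0, 0, -0.6, -11.6, 1.3, 8.8], [0, 0, 0, -0.6, -11.6, 1.3, 8.8], [0, 0, 0, -0.6, -11.6, 1.3, 8.8], [0, 0, 0, -0.6, -11.6, 1.3, 8.8], [0, 0, 0, -0.6, -11.6, 1.3, 8.8], [0, 0, 0, -0.6, -11.6, 1.3, 8.8]]]}}

```text
clock: 2.32
tool_pos: [0.4319, 0.2864, 0.2]
eef_rot: [1.0, -0.0, -0.0, 0.001]
contact_force: [0.2, -0.7, 0.4]
opening: 1.001
```

```bash
python3 -c "
from h import *
s=snap('wrist','w1')
plan([.431,.289,.05],0)
print(w2px(s,[.431,.289,.054]),w2px(s,[.461,.289,.054]),w2px(s,[.401,.289,.054]),w2px(s,[.431,.319,.054]))"
```

```text
t 2.37 pos [0.4322 0.2856 0.2001] open 0.993 F [ 0.8 -1.1 -1. ]
turn [ 0.0016  0.0003 -0.0022]
shift cm [-0.113 -0.366 15.011] q [-0.7   0.62  0.05  1.94 -0.05  0.58 -2.2 ]
[305.94762745 223.72782923] [305.75896872 182.93210211] [306.12542084 262.17402366] [264.96422797 223.76541638]
```

View pics/w1.png

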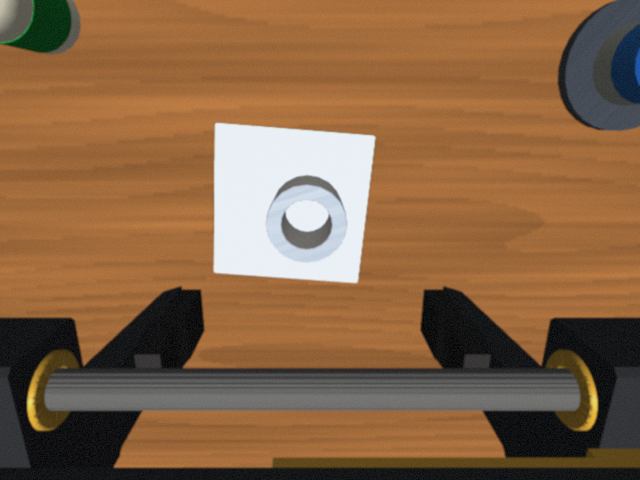

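The wrist view shows the collar's top ring centred at (306,223), where it was predicted (306,224). I'll descend now.

{"name": "carry_out", "arguments": {"commands": [[[0, 0, 0, -0.1, -0.35, 3, 8.8], [0, 0, 0, -0.1, -0.35, 7, 8.8], [0, 0, 0, -0.1, -0.35, 11, 8.8], [0, 0, 0, -0.1, -0.35, 14, 8.8], [0, 0, 0, -0.1, -0.35, 16, 8.8], [0, 0, 0, -0.1, -0.35, 17.6, 8.8], [0, 0, 0, -0.1, -0.35, 17.6, 8.8], [0, 0, 0, -0.1, -0.35, 17.6, 8.8]]]}}

```text
clock: 3.03
tool_pos: [0.4313, 0.289, 0.0241]
eef_rot: [1.0, -0.001, -0.0, 0.001]
contact_force: [-0.3, 0.2, -0.5]
opening: 1.0
```

```bash
python3 -c "
from h import *
plan([.4313,.2887,.024],0)"
```

```text
t 3.03 pos [0.4313 0.289  0.0241] open 1.0 F [-0.3  0.2 -0.5]
turn [ 0.0017  0.0008 -0.0026]
shift cm [-0.003  0.029  0.011] q [-0.69  0.94  0.01  2.02 -0.06  0.19 -2.2 ]
```

{"name": "carry_out", "arguments": {"commands": [[[0, 0, 0, 0, 0, 0, 5], [0, 0, 0, 0, 0, 0, 5], [0, 0, 0, 0, 0, 0, 5], [0, 0, 0, 0, 0, 0, 5], [0, 0, 0, 0, 0, 0, 5], [0, 0, 0, 0, 0, 0, 5]]], "force": 20}}

```text
clock: 3.53
tool_pos: [0.4314, 0.291, 0.0249]
eef_rot: [1.0, -0.0, 0.0, -0.0]
contact_force: [-0.8, 0.2, 5.6]
opening: 0.661
```

{"name": "carry_out", "arguments": {"commands": [[[0, 0, 0, 0, 0, -0.5, 5], [0, 0, 0, 0, 0, -2, 5], [0, 0, 0, 0, 0, -5, 5], [0, 0, 0, 0, 0, -8, 5], [0, 0, 0, 0, 0, -11, 5], [0, 0, 0, 0, 0, -12.5, 5], [0, 0, 0, 0, 0, -12.5, 5], [0, 0, 0, 0, 0, -12.5, 5]]]}}

```text
clock: 4.2
tool_pos: [0.431, 0.291, 0.1496]
eef_rot: [1.0, -0.0, 0.0, -0.0]
contact_force: [1.1, 0.1, -2.8]
opening: 0.664
```

```bash
python3 -c "
from h import *
s=snap('wrist','w2')
plan([.542,.046,.15],0)
p=r.get_state()['tool_pos']
c=[p[0],p[1],p[2]+.03]
print(w2px(s,c),w2px(s,c+np.array([.03,0,0])),w2px(s,c-np.array([.03,0,0])))"
```

```text
t 4.25 pos [0.4304 0.2906 0.1486] open 0.658 F [-0.2 -0.6 -2.6]
turn [0.0007 0.001  0.    ]
shift cm [11.159 24.456 -0.137] q [-0.71  0.71  0.04  1.98 -0.06  0.46 -2.2 ]
[309.30587262 366.6943143 ] [309.15912615 278.63269447] [309.43382019 443.47483458]
```

View pics/w2.png

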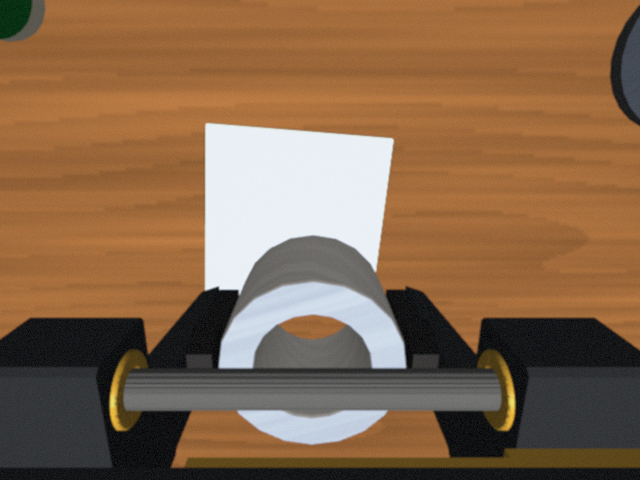

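{"name": "carry_out", "arguments": {"commands": [[[0, 0, 0, 1, 2, 0, 5], [0, 0, 0, 2.5, 5.5, 0, 5], [0, 0, 0, 4, 9, 0, 5], [0, 0, 0, 5.6, 12.5, 0, 5], [0, 0, 0, 7.2, 16, 0, 5], [0, 0, 0, 8.8, 19.5, 0, 5], [0, 0, 0, 10.2, 22.5, 0, 5], [0, 0, 0, 11.1, 24.4, 0, 5], [0, 0, 0, 11.1, 24.4, 0, 5], [0, 0, 0, 11.1, 24.4, 0, 5]]]}}

```text
clock: 5.08
tool_pos: [0.5411, 0.0451, 0.1473]
eef_rot: [1.0, -0.002, -0.002, 0.0]
contact_force: [-0.7, 0.7, -2.0]
opening: 0.666
```

```bash
python3 -c "
from h import *
for n in ['top','scene','wrist']:
    s=snap(n,n+'3')
plan([.542,.047,.15],0)
a=load('top3')['pixels'][:,:,::-1]; b=load('scene3')['pixels'][:,:,::-1]
cv2.imwrite('pics/c5.png',cv2.resize(np.hstack([a[220:300,255:335],b[180:260,297:377]]),None,fx=5,fy=5,interpolation=cv2.INTER_CUBIC))
"
```

```text
t 5.23 pos [0.5407 0.0487 0.1482] open 0.66 F [ 0.3 -0.1 -2.5]
turn [-0.0009  0.0027  0.0025]
shift cm [ 0.127  0.167 -0.184] q [-0.15  0.73 -0.04  1.91  0.05  0.51 -1.8 ]
```

View pics/c5.png

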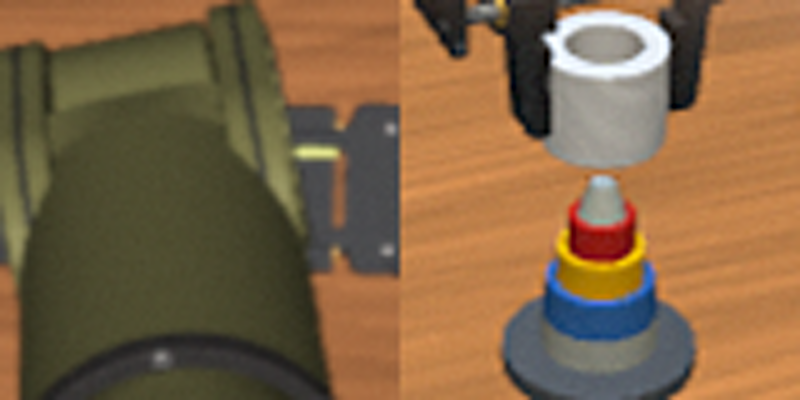

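View pics/wrist3.png

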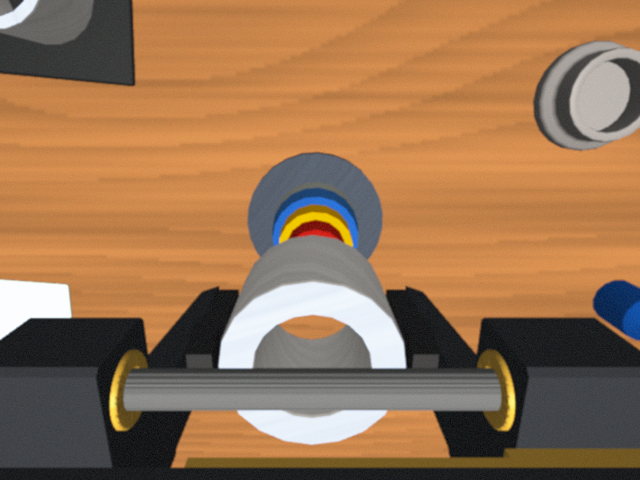

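```bash
python3 - <<'E'
from h import *
s=load('scene3'); w=load('wrist3')
print('wrist xyz',w['xyz'], 'tool', r.get_state()['tool_pos'])
f=lambda u,v,o:((u+.5)/5-.5+o[0],(v+.5)/5-.5+o[1])
# scene: top ellipse of collar x 551..671(crop-400=151..271) , y 12..76
zt=.1482+.030
for n,(u,v,z) in {'coll_top':(211,44.5,zt)}.items(): print(n,px2w(s,*f(u,v,(297,180)),z).round(4))
print('tip',px2w(s,*f(202,181,(297,180)),.104).round(4))
g=[.542,.046]
for z in (0.012,.104): print('gauge pred scene crop',(w2px(s,[*g,z])-[297,180])*5+2)
# wrist: collar top centre & gauge foot
print('wrist coll top',px2w(w,312.5,362,zt).round(4), 'edges',px2w(w,312.5,281,zt)[:2].round(4),px2w(w,312.5,444,zt)[:2].round(4),'lr',px2w(w,219,366,zt).round(4),px2w(w,406,366,zt).round(4))
print('wrist foot: sides',px2w(w,248,216,.012).round(4),px2w(w,382,216,.012).round(4),'far edge',px2w(w,315,153,.012).round(4))
print('blue far edge', px2w(w,315,188,.05).round(4),'yellow far',px2w(w,315,206,.068).round(4),'red far',px2w(w,315,221,.086).round(4))
E
python3 -c "
import cv2
a=cv2.imread('pics/wrist3.png')
cv2.imwrite('pics/c6.png',cv2.resize(a[140:300,215:415],None,fx=4,fy=4,interpolation=cv2.INTER_CUBIC))"
```

```text
wrist xyz [0.6166084  0.04712067 0.28624337] tool [0.54071932 0.04866762 0.14816482]
coll_top [0.5447 0.0474 0.1782]
tip [0.543  0.0452 0.104 ]
gauge pred scene crop [198.98046256 336.55316401]
gauge pred scene crop [202.70606075 179.58537808]
wrist coll top [0.5427 0.0467 0.1782] edges [0.57   0.0468] [0.5111 0.0467] lr [0.5413 0.0759 0.1782] [0.5413 0.0176 0.1782]
wrist foot: sides [0.5476 0.0917 0.012 ] [ 0.5478 -0.0024  0.012 ] far edge [0.5912 0.0448 0.012 ]
blue far edge [0.5743 0.0451 0.05  ] yellow far [0.5675 0.0452 0.068 ] red far [0.5637 0.0453 0.086 ]
```

View pics/c6.png

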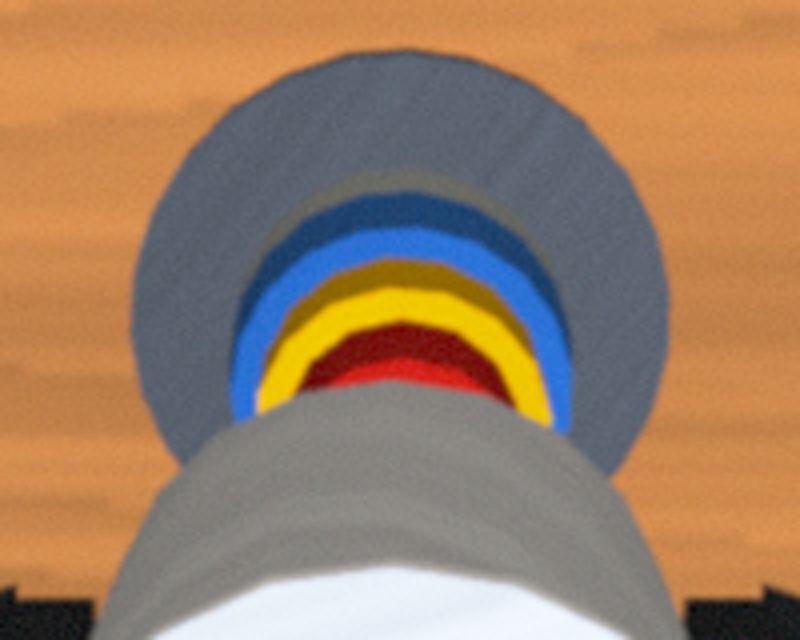

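Run:
```python
from h import *
w=load('wrist3')
for n,v,z,rad in (('foot',50,.012,.048),('blue',227,.05,.0263),('yel',288,.068,.0213),('red',357,.086,.0163)):
    p=px2w(w,215+402/4-.4,140+v/4-.4,z); print(n,p[0]-rad,p[1])
# collar bottom-front edge silhouette: crop y 381
for dz in (0,): 
    p=px2w(w,215+397/4-.4,140+381/4-.4,.1482-.020); print('collar bottom far edge centre', p[0]-.03,p[1])
```

```text
foot 0.5438003295346227 0.04476248151913036
blue 0.5430225941241961 0.044980581361146924
yel 0.5430068545645291 0.045107504184953066
red 0.5431550283609762 0.04523511426942237
collar bottom far edge centre 0.5389381202477708 0.0461348544137818
```

{"name": "carry_out", "arguments": {"commands": [[[0, 0, 0, 0.1, 0.1, 0.5, 5], [0, 0, 0, 0.17, 0.18, 1.1, 5], [0, 0, 0, 0.17, 0.18, 1.1, 5], [0, 0, 0, 0.17, 0.18, 1.1, 5], [0, 0, 0, 0.17, 0.18, 1.1, 5]]]}}

```text
clock: 5.65
tool_pos: [0.5435, 0.0453, 0.1381]
eef_rot: [1.0, 0.0, -0.0, 0.0]
contact_force: [0.3, 0.5, -1.8]
opening: 0.661
```

```bash
python3 -c "
from h import *
for n in ['scene','wrist']:
    s=snap(n,n+'4')
plan([.5425,.047,.137],0)
a=load('wrist4')['pixels'][:,:,::-1]; b=load('scene4')['pixels'][:,:,::-1]
cv2.imwrite('pics/c7.png',cv2.resize(b[180:260,287:387],None,fx=8,fy=7.5,interpolation=cv2.INTER_CUBIC))
cv2.imwrite('pics/c8.png',cv2.resize(a[140:300,215:415],None,fx=4,fy=4,interpolation=cv2.INTER_CUBIC))
"
```

```text
t 5.75 pos [0.5437 0.0452 0.1383] open 0.661 F [ 0.1 -0.1 -2. ]
turn [ 0.     -0.0003 -0.    ]
shift cm [-0.123 -0.183  0.134] q [-0.14  0.74 -0.04  1.91  0.06  0.49 -1.79]
```

View pics/c7.png

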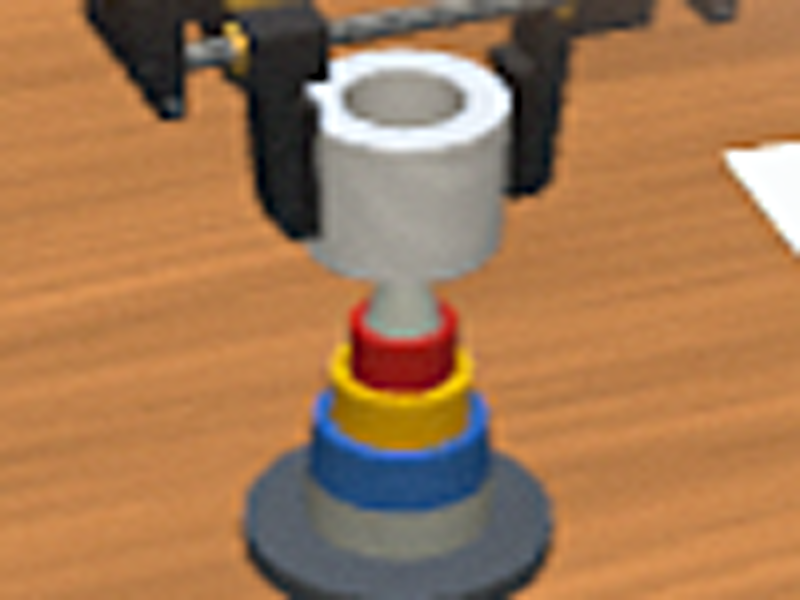

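View pics/wrist4.png

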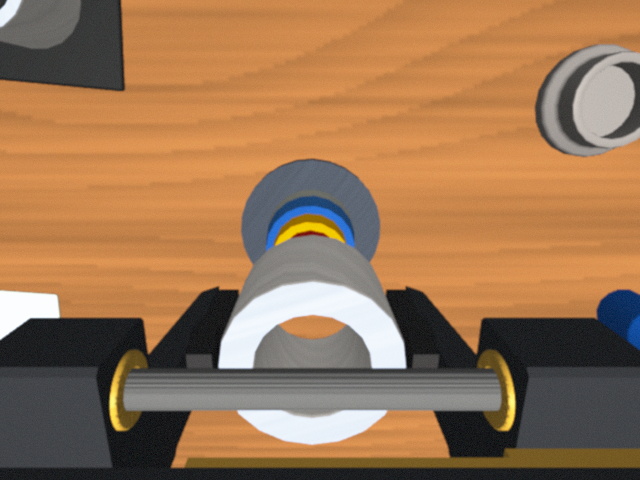

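View pics/c8.png

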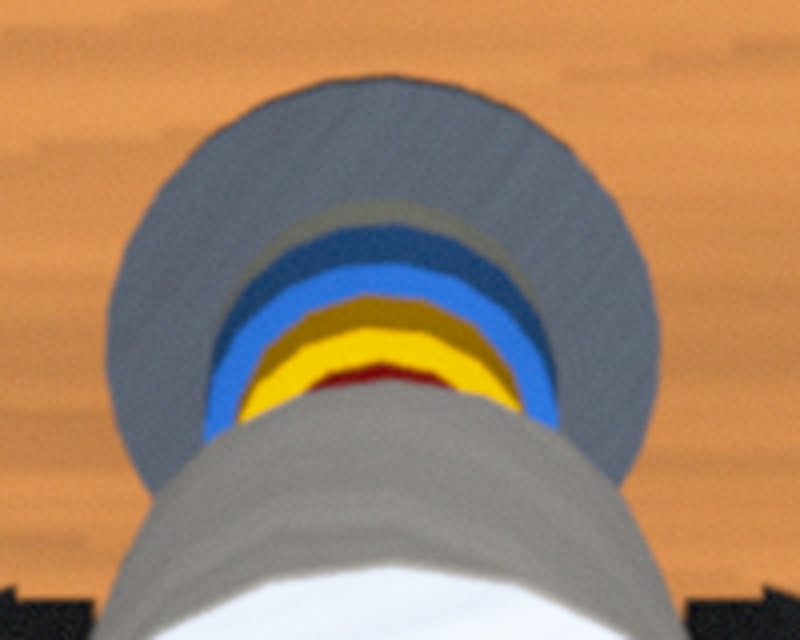

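Run:
```python
from h import *
w=load('wrist4'); s=load('scene4'); p=r.get_state()['tool_pos']; print(w['xyz'])
for n,u,v,z,rad in (('foot',383,76,.012,.048),('blue',382,263,.05,.0263),('yel',380,327,.068,.0213)):
    q=px2w(w,215+u/4-.4,140+v/4-.4,z); print(n,q[0]-rad,q[1])
zt=p[2]+.030
print('lr',px2w(w,219,366,zt).round(4),px2w(w,406,366,zt).round(4),'fb',px2w(w,312.5,281,zt)[0],px2w(w,312.5,444,zt)[0])
print('bottom far',px2w(w,215+397/4-.4,140+381/4-.4,zt-.05)-[.03,0,0])
f=lambda u,v:((u+.5)/8-.5+287,(v+.5)/7.5-.5+180)
print('scene bore top', px2w(s,*f(405.5,97.5),zt), 'foot px pred',w2px(s,[.543,.0455,.012]), f(398,518))
for x in (.541,.543,.545): print(x, [( (w2px(s,[x,.0455,z])-[287,180])*[8,7.5]+[3.5,3.2]).round(1) for z in (.012,.05,.068,.086)])
```

```text
[0.6192134  0.04418124 0.27686467]
foot 0.5439782719889823 0.0447810035890485
blue 0.543021415306728 0.04485506228819862
yel 0.5432179406531105 0.04507674702096959
lr [0.5441 0.073  0.1683] [0.5441 0.0146 0.1683] fb 0.5728179397139518 0.513912419414589
bottom far [0.5419644  0.04311936 0.11833875]
scene bore top [0.5447442  0.04376794 0.16833875] foot px pred [336.36008101 247.17829021] (336.3125, 248.63333333333333)
0.541 [array([395.9, 503.7]), array([398.3, 408.9]), array([399.4, 362.9]), array([400.6, 316. ])]
0.543 [array([398.4, 507. ]), array([400.8, 412.3]), array([401.9, 366.2]), array([403.1, 319.2])]
0.545 [array([400.8, 510.4]), array([403.3, 415.6]), array([404.4, 369.5]), array([405.7, 322.5])]
```

{"name": "carry_out", "arguments": {"commands": [[[0, 0, 0, 0.03, -0.13, 0.3, 5], [0, 0, 0, 0.03, -0.13, 1, 5], [0, 0, 0, 0.03, -0.13, 1.8, 5], [0, 0, 0, 0.03, -0.13, 2.4, 5], [0, 0, 0, 0.03, -0.13, 2.4, 5], [0, 0, 0, 0.03, -0.13, 2.4, 5]]]}}

```text
clock: 6.25
tool_pos: [0.5435, 0.0462, 0.1135]
eef_rot: [1.0, -0.0, -0.001, 0.0]
contact_force: [0.9, 0.1, -1.3]
opening: 0.661
```

```bash
python3 -c "
from h import *
for n in ['scene','wrist']:
    s=snap(n,n+'5')
plan([.5425,.047,.137],0)
a=load('wrist5')['pixels'][:,:,::-1]; b=load('scene5')['pixels'][:,:,::-1]
cv2.imwrite('pics/c9.png',cv2.resize(b[180:260,287:387],None,fx=8,fy=7.5,interpolation=cv2.INTER_CUBIC))
cv2.imwrite('pics/c10.png',cv2.resize(a[230:380,215:415],None,fx=4,fy=4,interpolation=cv2.INTER_CUBIC))
"
```

```text
t 6.35 pos [0.544  0.0463 0.1142] open 0.661 F [-0.4  0.6 -1.5]
turn [ 0.0001 -0.     -0.0003]
shift cm [-0.154 -0.07  -2.285] q [-0.15  0.79 -0.04  1.92  0.06  0.44 -1.8 ]
```

View pics/c9.png

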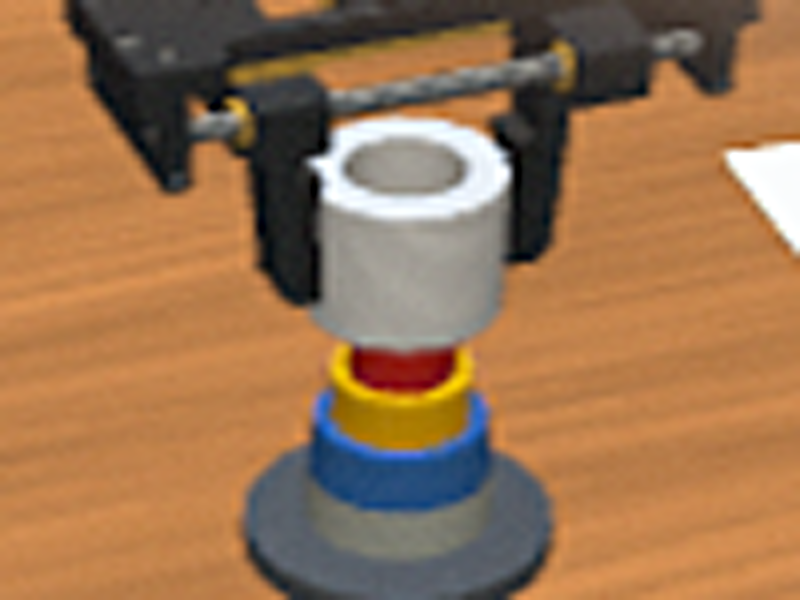

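View pics/c10.png

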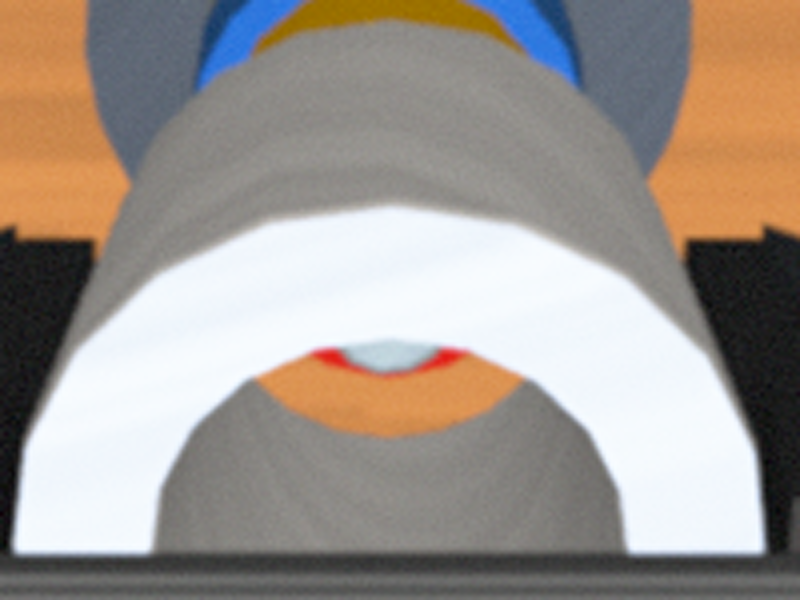

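Run:
```python
from h import *
w=load('wrist5'); p=r.get_state()['tool_pos']
g=lambda u,v,z:px2w(w,215+u/4-.4,230+v/4-.4,z)
for zb in (.091,.0925,.094): print('bore',g(388,436,zb)+[.0185,0,0],'far outer',g(393,20,zb)-[.03,0,0],'top far outer',g(393,207,zb+.05)-[.03,0,0])
print('red near',g(390,376,.086)+[.0163,0,0]); 
print('sides foot',g(86,35,.012),g(691,35,.012))
s=load('scene5'); f=lambda u,v:((u+.5)/8-.5+287,(v+.5)/7.5-.5+180)
for zb in (.091,.0925,.094): print(px2w(s,*f(405,166),zb+.05))
print('scene bottom near edge', [w2px(s,[.542+.03*.98,.046-.03*.2,z])for z in (.09,.094)], f(405,347))
```

```text
bore [0.54049512 0.04507333 0.091     ] far outer [0.54133682 0.04454633 0.091     ] top far outer [0.54161496 0.04474118 0.141     ]
bore [0.54140061 0.04507465 0.0925    ] far outer [0.54178393 0.04455254 0.0925    ] top far outer [0.54225889 0.04474755 0.1425    ]
bore [0.5423061  0.04507597 0.094     ] far outer [0.54223105 0.04455875 0.094     ] top far outer [0.54290282 0.04475393 0.144     ]
red near [0.54314234 0.04483688 0.086     ]
sides foot [0.54535725 0.09222539 0.012     ] [ 0.54532383 -0.00241532  0.012     ]
[0.54022026 0.04604063 0.141     ]
[0.5424995  0.04508334 0.1425    ]
[0.54477874 0.04412605 0.144     ]
scene bottom near edge [array([339.3810442 , 227.48869936]), array([339.41988738, 226.06396091])] (337.1875, 225.83333333333334)
```

{"name": "carry_out", "arguments": {"commands": [[[0, 0, 0, 0.07, 0, 0.1, 5], [0, 0, 0, 0.07, 0, 0.5, 5], [0, 0, 0, 0.07, 0, 0.9, 5], [0, 0, 0, 0.07, 0, 1.3, 5], [0, 0, 0, 0.07, 0, 1.4, 5], [0, 0, 0, 0.07, 0, 1.4, 5]]]}}

```text
clock: 6.85
tool_pos: [0.5443, 0.0463, 0.0997]
eef_rot: [1.0, -0.0, -0.0, 0.0]
contact_force: [-0.6, -0.9, -2.1]
opening: 0.662
```

```bash
python3 -c "
from h import *
plan([.5425,.047,.089],0);print(r.get_state()['moment'])
"
```

```text
t 6.85 pos [0.5443 0.0463 0.0997] open 0.662 F [-0.6 -0.9 -2.1]
turn [ 0.0002  0.0009 -0.0001]
shift cm [-0.181 -0.066  1.069] q [-0.15  0.81 -0.03  1.92  0.06  0.41 -1.8 ]
[-0.00940195 -0.02593396  0.02062068]
```

{"name": "carry_out", "arguments": {"commands": [[[0, 0, 0, 0, 0, 0.2, 5], [0, 0, 0, 0, 0, 0.4, 5], [0, 0, 0, 0, 0, 0.6, 5], [0, 0, 0, 0, 0, 0.8, 5], [0, 0, 0, 0, 0, 0.8, 5]]]}}

```text
clock: 7.27
tool_pos: [0.5445, 0.0463, 0.0918]
eef_rot: [1.0, -0.0, -0.0, 0.0]
contact_force: [0.4, -0.2, -1.9]
opening: 0.66
```

{"name": "carry_out", "arguments": {"commands": [[[0, 0, 0, 0, 0, 0.1, 5], [0, 0, 0, 0, 0, 0.2, 5], [0, 0, 0, 0, 0, 0.2, 5]]]}}

```text
clock: 7.52
tool_pos: [0.5446, 0.0463, 0.0901]
eef_rot: [1.0, -0.0, -0.0, 0.0]
contact_force: [0.2, 0.0, -2.1]
opening: 0.659
```

{"name": "carry_out", "arguments": {"commands": [[[0, 0, 0, 0, 0, 0.08, 5], [0, 0, 0, 0, 0, 0.16, 5], [0, 0, 0, 0, 0, 0.16, 5]]]}}

```text
clock: 7.77
tool_pos: [0.5448, 0.0463, 0.089]
eef_rot: [1.0, -0.0, 0.0, 0.0]
contact_force: [-1.5, -0.7, 2.3]
opening: 0.657
```

```bash
python3 -c "
from h import *
for n in ['scene']:
    s=snap(n,n+'6')
plan([.5425,.047,.089],0);print(r.get_state()['moment'])
b=load('scene6')['pixels'][:,:,::-1]
cv2.imwrite('pics/c11.png',cv2.resize(b[180:260,287:387],None,fx=8,fy=7.5,interpolation=cv2.INTER_CUBIC))
"
```

```text
t 7.82 pos [0.5448 0.0463 0.089 ] open 0.663 F [-1.   0.6  2.1]
turn [ 0.     -0.0004 -0.0002]
shift cm [-0.226 -0.065 -0.003] q [-0.15  0.83 -0.03  1.93  0.06  0.38 -1.8 ]
[ 0.04957196  0.16307102 -0.02808296]
```

View pics/c11.png

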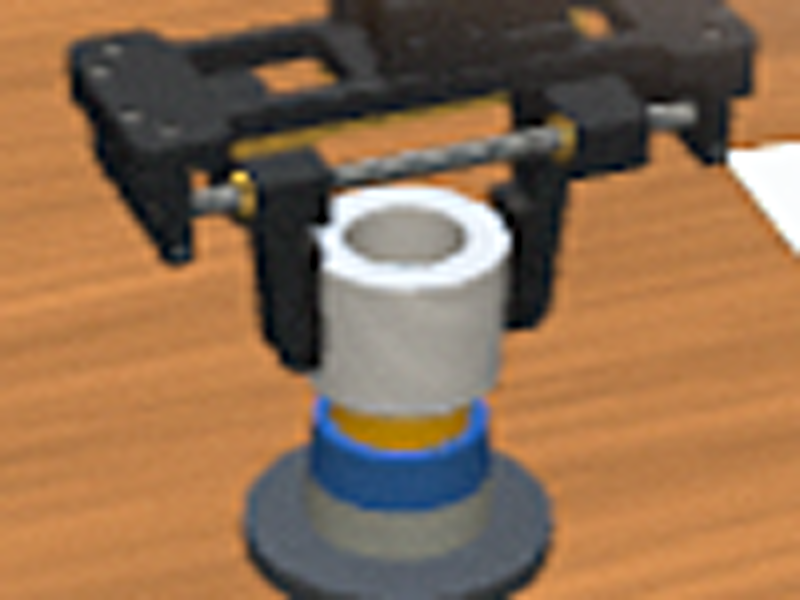

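{"name": "carry_out", "arguments": {"commands": [[[0, 0, 0, 0, 0, 0.05, 5], [0, 0, 0, 0, 0, 0.05, 5], [0, 0, 0, 0, 0, 0.05, 5]]]}}

```text
clock: 8.07
tool_pos: [0.5448, 0.0463, 0.0889]
eef_rot: [1.0, -0.0, 0.0, 0.0]
contact_force: [-1.7, -0.2, 7.6]
opening: 0.662
```

{"name": "carry_out", "arguments": {"commands": [[[0, 0, 0, 0, 0, -0.05, 5], [0, 0, 0, 0, 0, -0.05, 6.2], [0, 0, 0, 0, 0, -0.05, 6.8], [0, 0, 0, 0, 0, -0.05, 8.8], [0, 0, 0, 0, 0, -0.05, 8.8], [0, 0, 0, 0, 0, -0.05, 8.8]]]}}

```text
clock: 8.57
tool_pos: [0.5447, 0.0463, 0.0885]
eef_rot: [1.0, -0.0, 0.0, 0.0]
contact_force: [-0.4, 0.1, -0.3]
opening: 0.974
```

```bash
python3 -c "
from h import *
for n in ['scene','wrist']:
    s=snap(n,n+'7')
plan([.5425,.047,.089],0);print(r.get_state()['moment'])
b=load('scene7')['pixels'][:,:,::-1];a=load('wrist7')['pixels'][:,:,::-1]
cv2.imwrite('pics/c12.png',np.hstack([cv2.resize(b[180:260,287:387],None,fx=4,fy=4,interpolation=cv2.INTER_CUBIC),cv2.resize(a,(400,320))]))
"
```

```text
t 8.67 pos [0.5447 0.0464 0.0885] open 0.994 F [-0.4 -0.8  0.6]
turn [ 0.     -0.0001 -0.0001]
shift cm [-0.223 -0.064 -0.046] q [-0.15  0.83 -0.03  1.93  0.06  0.38 -1.8 ]
[ 0.05714883  0.07465347 -0.01813224]
```

View pics/c12.png

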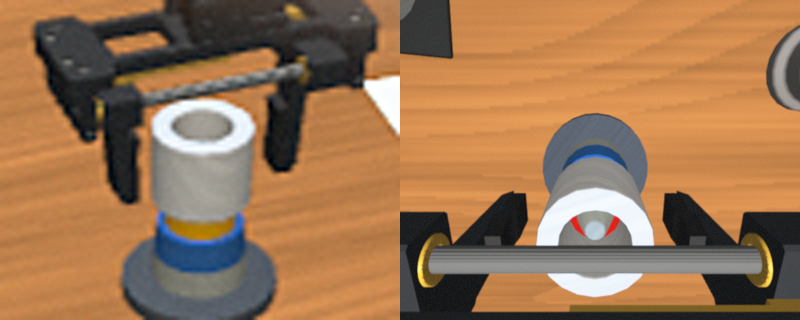

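Released: the collar stands level with the yellow step right under it, in both the scene and wrist views. Next I'll rise and go to the yellow marker.

{"name": "carry_out", "arguments": {"commands": [[[0, 0, 0, 0, 0, -1, 8.8], [0, 0, 0, 0, 0, -3, 8.8], [0, 0, 0, 0, 0, -6, 8.8], [0, 0, 0, 0, 0, -9, 8.8], [0, 0, 0, 0, 0, -12, 8.8], [0, 0, 0.1, 0, 3, -13, 8.8], [0, 0, 0.2, 0.5, 6, -13, 8.8], [0, 0, 0.3, 1, 10, -13, 8], [0, 0, 0.4, 1.5, 14, -13, 7], [0, 0, 0.5, 2, 18, -13, 6]]]}}

```text
clock: 9.5
tool_pos: [0.5646, -0.1352, 0.2198]
eef_rot: [0.968, -0.249, 0.001, -0.0]
contact_force: [0.3, -1.1, -0.2]
opening: 0.796
```

```bash
python3 -c "
from h import *
plan([.577,-.298,.2],-38)
"
```

```text
t 9.5 pos [ 0.5646 -0.1352  0.2198] open 0.796 F [ 0.3 -1.1 -0.2]
turn [-0.0007 -0.0008  0.159 ]
shift cm [ 8.947 13.66   1.978] q [ 0.11  0.66  0.07  1.74 -0.07  0.74 -1.86]
```

{"name": "carry_out", "arguments": {"commands": [[[0, 0, 0.08, 2.5, 3.5, 0.5, 5.6], [0, 0, 0.159, 5, 7, 1, 5.6], [0, 0, 0.159, 7.5, 11, 1.5, 5.6], [0, 0, 0.159, 9, 13.6, 2, 5.6], [0, 0, 0.159, 9, 13.6, 2, 5.6], [0, 0, 0.159, 9, 13.6, 2, 5.6], [0, 0, 0.159, 9, 13.6, 2, 5.6], [0, 0, 0.159, 9, 13.6, 2, 5.6]]]}}

```text
clock: 10.17
tool_pos: [0.579, -0.2938, 0.199]
eef_rot: [0.947, -0.322, -0.0, -0.001]
contact_force: [0.9, 0.1, -0.2]
opening: 0.637
```

```bash
python3 -c "
from h import *
s=snap('wrist','w8')
plan([.577,-.298,.052],-38)
print(w2px(s,[.577,-.298,.1]))
"
```

```text
t 10.22 pos [ 0.5791 -0.2937  0.1991] open 0.632 F [ 0.1  0.9 -0.1]
turn [-0.0015  0.0003  0.0071]
shift cm [ 0.097  0.488 14.709] q [ 0.35  0.78  0.09  1.54 -0.09  0.83 -1.75]
[318.10492267 241.74808607]
```

View pics/w8.png

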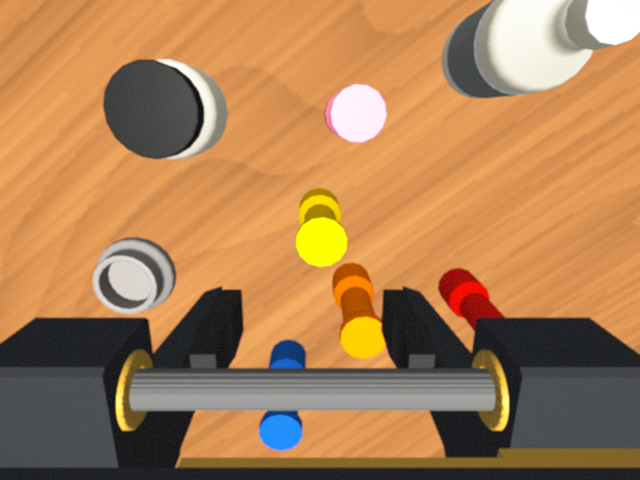

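```bash
python3 -c "
from h import *
s=load('w8'); t=r.get_state(); R=Q.from_quat(t['eef_rot'])
y=px2w(s,321.3,242,.1); print(y)
for n,u,v in (('or',362,338),('pink',357.5,113),('blue',280.5,430)):
    p=px2w(s,u,v,.1); print(n,p,R.inv().apply(p-y))
plan([y[0],y[1],.052],-38)
print('holder rim',px2w(s,128.5,284,.03), 'foot', px2w(s,134,275,0))
"
```

```text
[ 0.57566165 -0.29947006  0.1       ]
or [ 0.5054543 -0.2803222  0.1      ] [-6.73106954e-02  2.76583251e-02 -1.93091934e-05]
pink [ 0.62405782 -0.36188158  0.1       ] [ 7.64215835e-02  1.99279981e-02 -5.57891523e-05]
blue [ 0.48012773 -0.1899149   0.1       ] [-1.42531808e-01 -2.85260666e-02  9.09684906e-05]
t 10.22 pos [ 0.5791 -0.2937  0.1991] open 0.632 F [ 0.1  0.9 -0.1]
turn [-0.0015  0.0003  0.0071]
shift cm [ 0.081  0.686 14.709] q [ 0.35  0.78  0.09  1.54 -0.09  0.83 -1.75]
holder rim [ 0.62544025 -0.13854281  0.03      ] foot [ 0.62736715 -0.12904568  0.        ]
```

{"name": "carry_out", "arguments": {"commands": [[[0, 0, 0, 0.08, 0.6, 1, 5.6], [0, 0, 0, 0.08, 0.65, 3.5, 5.6], [0, 0, 0, 0.08, 0.65, 7, 5.6], [0, 0, 0, 0.08, 0.65, 10.5, 5.6], [0, 0, 0, 0.08, 0.65, 13, 5.6], [0, 0, 0, 0.08, 0.65, 14.4, 5.6], [0, 0, 0, 0.08, 0.65, 14.4, 5.6], [0, 0, 0, 0.08, 0.65, 14.4, 5.6]]]}}

```text
clock: 10.88
tool_pos: [0.5751, -0.3016, 0.0546]
eef_rot: [0.946, -0.323, -0.0, 0.0]
contact_force: [0.4, 0.6, 1.0]
opening: 0.634
```

```bash
python3 -c "
from h import *
s=snap('wrist','w9')
plan([.5757,-.299,.055],-38)
"
```

```text
t 10.93 pos [ 0.576  -0.3021  0.0558] open 0.636 F [-0.1 -0.3  0.7]
turn [-0.0003 -0.0022  0.0044]
shift cm [-0.215 -0.232  0.081] q [ 0.38  0.97  0.07  1.61 -0.1   0.56 -1.73]
```

View pics/w9.png

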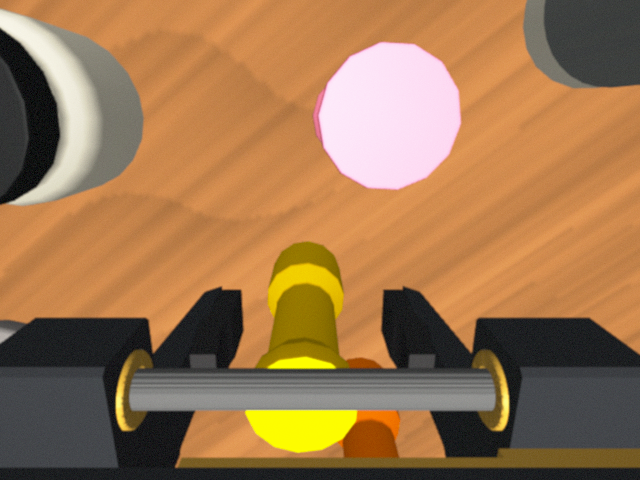

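{"name": "carry_out", "arguments": {"commands": [[[0, 0, 0, -0.15, -0.25, 0.05, 5.6], [0, 0, 0, -0.15, -0.25, 0.05, 5.6], [0, 0, 0, -0.15, -0.25, 0.05, 1.5], [0, 0, 0, -0.15, -0.25, 0.05, 1.5], [0, 0, 0, -0.15, -0.25, 0.05, 1.5], [0, 0, 0, -0.15, -0.25, 0.05, 1.5], [0, 0, 0, -0.15, -0.25, 0.05, 1.5], [0, 0, 0, -0.15, -0.25, 0.05, 1.5], [0, 0, 0, -0.15, -0.25, 0.05, 1.5], [0, 0, 0, -0.15, -0.25, 0.05, 1.5]]], "force": 20}}

```text
clock: 11.77
tool_pos: [0.5757, -0.299, 0.0545]
eef_rot: [0.946, -0.324, 0.0, 0.0]
contact_force: [0.6, 0.3, 4.7]
opening: 0.319
```

```bash
python3 -c "
from h import *
s=snap('wrist','w10')
plan([.5757,-.299,.055],-38)
"
```

```text
t 11.82 pos [ 0.5758 -0.299   0.0545] open 0.321 F [0.8 0.9 4.8]
turn [-0.0003 -0.0009  0.0041]
shift cm [-0.007  0.005 -0.05 ] q [ 0.37  0.97  0.07  1.62 -0.1   0.55 -1.73]
```

View pics/w10.png

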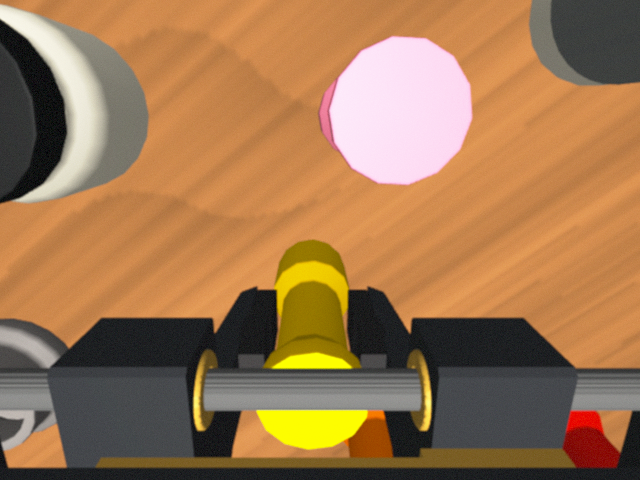

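{"name": "carry_out", "arguments": {"commands": [[[0, 0, 0, 0, 0, 0, 1.5], [0, 0, 0, 0, 0, 0, 1.5], [0, 0, 0, 0, 0, 0, 1.5], [0, 0, 0, 0, 0, 0, 1.5]]]}}

```text
clock: 12.15
tool_pos: [0.5758, -0.2989, 0.0545]
eef_rot: [0.946, -0.324, 0.0, 0.0]
contact_force: [-0.1, 0.2, 4.9]
opening: 0.319
```

```bash
python3 -c "
from h import *
s=snap('scene','s11')
b=s['pixels'][:,:,::-1]
cv2.imwrite('pics/c13.png',cv2.resize(b[210:310,140:260],None,fx=6,fy=6,interpolation=cv2.INTER_CUBIC))
"
```

```text
(no output)
```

View pics/c13.png

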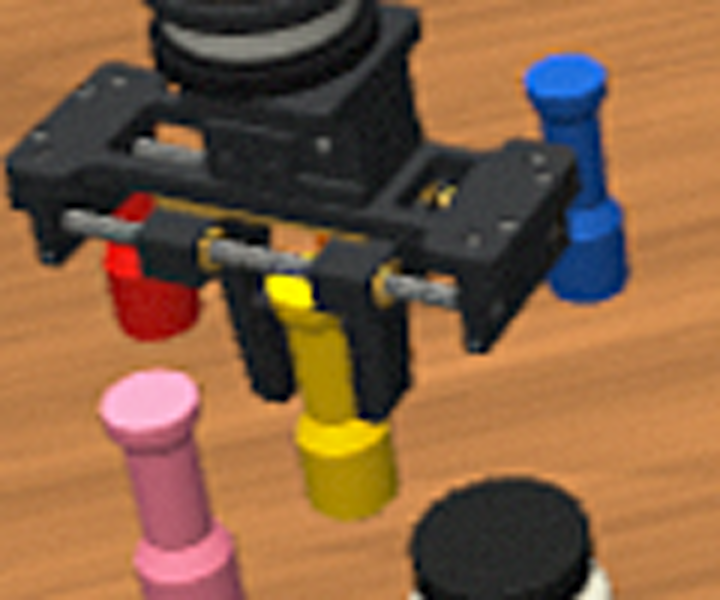

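```bash
python3 -c "
from h import *
s=load('s11'); t=r.get_state(); R=Q.from_quat(t['eef_rot']).as_matrix(); p=t['tool_pos']; print(R.round(2))
def c(q): return ((w2px(s,q)-[140,210])*6+2.5).round(0)
for side in (1,-1):
  for off in (.012,.014,.032):
    for dx in (-.009,.009): print(side,off,dx,c(p+R@np.array([dx,side*off,.008])))
m=p*[1,1,0]
for z in (0,.032,.042,.084,.092,.1):
  print(z,c(m+[0,0,z]))
"
```

```text
[[ 0.79 -0.61  0.  ]
 [-0.61 -0.79 -0.  ]
 [ 0.   -0.   -1.  ]]
1 0.012 -0.009 [319. 375.]
1 0.012 0.009 [295. 405.]
1 0.014 -0.009 [314. 374.]
1 0.014 0.009 [290. 404.]
1 0.032 -0.009 [271. 365.]
1 0.032 0.009 [246. 395.]
-1 0.012 -0.009 [378. 388.]
-1 0.012 0.009 [354. 418.]
-1 0.014 -0.009 [383. 389.]
-1 0.014 0.009 [359. 419.]
-1 0.032 -0.009 [428. 398.]
-1 0.032 0.009 [404. 429.]
0 [355. 493.]
0.032 [342. 427.]
0.042 [338. 406.]
0.084 [321. 315.]
0.092 [318. 297.]
0.1 [315. 279.]
```

{"name": "carry_out", "arguments": {"commands": [[[0, 0, 0, 0, 0, 0, 1.5], [0, 0, 0, 0, 0, -0.3, 1.5], [0, 0, 0, 0, 0, -0.8, 1.5], [0, 0, 0, 0, 0, -1.5, 1.5], [0, 0, 0, 0, 0, -1.5, 1.5], [0, 0, 0, 0, 0, -1.5, 1.5]]], "force": 30}}

```text
clock: 12.7
tool_pos: [0.5756, -0.2991, 0.0696]
eef_rot: [0.946, -0.324, 0.0, 0.0]
contact_force: [-0.0, 0.0, -1.2]
opening: 0.312
```

```bash
python3 -c "
from h import *
s=snap('scene','s12')
b=s['pixels'][:,:,::-1]
cv2.imwrite('pics/c14.png',cv2.resize(b[210:310,140:260],None,fx=6,fy=6,interpolation=cv2.INTER_CUBIC))
"
```

```text
(no output)
```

View pics/c14.png

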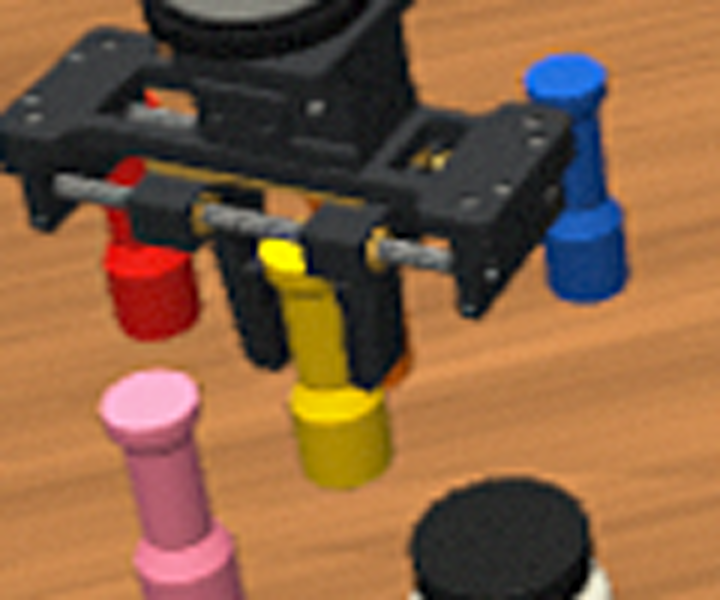

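```bash
python3 -c "
from h import *
plan([.627,-.134,.15],-38)
"
```

```text
t 12.75 pos [ 0.5754 -0.2989  0.0693] open 0.308 F [ 0.2  0.4 -0.4]
turn [ 0.     -0.0003  0.0041]
shift cm [ -6.02  -16.199  -8.074] q [ 0.37  0.95  0.07  1.62 -0.1   0.58 -1.73]
```

{"name": "carry_out", "arguments": {"commands": [[[0, 0, 0, 0, 0, -2, 1.5], [0, 0, 0, 0, 0, -5, 1.5], [0, 0, 0, -0.5, -1.5, -8, 1.5], [0, 0, 0, -1.7, -4.5, -8, 1.5], [0, 0, 0, -3, -8, -8, 1.5], [0, 0, 0, -4.3, -11.5, -8, 1.5], [0, 0, 0, -5.4, -14.5, -8, 1.5], [0, 0, 0, -6, -16.2, -8, 1.5], [0, 0, 0, -6, -16.2, -8, 1.5], [0, 0, 0, -6, -16.2, -8, 1.5]]]}}

```text
clock: 13.58
tool_pos: [0.6272, -0.1326, 0.1488]
eef_rot: [0.947, -0.322, -0.0, -0.0]
contact_force: [-0.8, -1.5, -1.0]
opening: 0.31
```

{"name": "carry_out", "arguments": {"commands": [[[0, 0, 0, 0, 0, 0, 1.5], [0, 0, 0, 0, 0, 0, 1.5]]]}}

```text
clock: 13.75
tool_pos: [0.6263, -0.1368, 0.1491]
eef_rot: [0.946, -0.325, -0.0, 0.001]
contact_force: [0.1, -1.0, -0.1]
opening: 0.312
```

```bash
python3 -c "
from h import *
s=snap('scene','s13'); w=snap('wrist','w13')
plan([.627,-.134,.15],-38)
b=s['pixels'][:,:,::-1]
cv2.imwrite('pics/c15.png',cv2.resize(b[210:310,210:330],None,fx=6,fy=6,interpolation=cv2.INTER_CUBIC))
"
```

```text
t 13.85 pos [ 0.6266 -0.1363  0.1492] open 0.308 F [ 0.3  0.7 -1.5]
turn [ 0.0011 -0.0004  0.0012]
shift cm [-0.104 -0.206 -0.085] q [ 0.08  0.83  0.12  1.61 -0.14  0.71 -1.97]
```

View pics/c15.png

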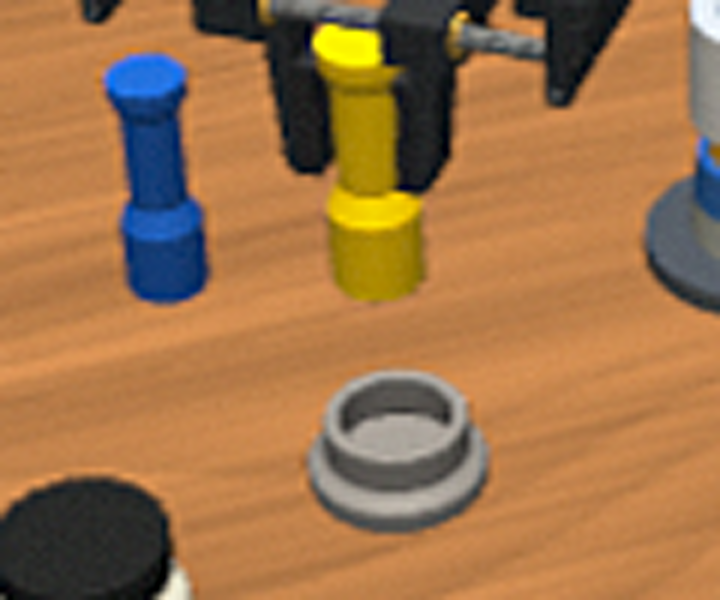

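View pics/w13.png

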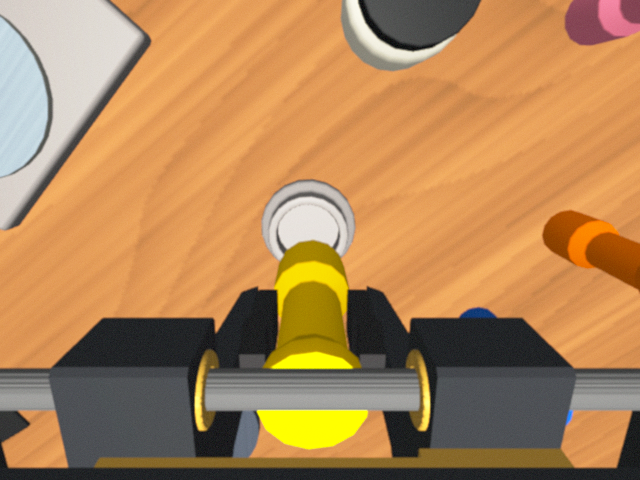

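```bash
python3 -c "
from h import *
s=load('s13'); w=load('w13')
f=lambda u,v:((u+.5)/6-.5+210,(v+.5)/6-.5+210)
zu=.0947
print('foot shoulder', px2w(s,*f(375,208),zu+.032)); 
print('pred TCP foot bottom crop', (w2px(s,[.6266,-.1363,zu])-[210,210])*6+2.5,(w2px(s,[.6266,-.1363,zu+.1])-[210,210])*6+2.5)
print('holder rim scene',px2w(s,*f(397,424-3),.03),'rim near/far',px2w(s,*f(397,490),.03))
print('wrist holder foot lr', px2w(w,262,228,.0),px2w(w,355,228,.0),'far',px2w(w,309,180,0)); 
R=Q.from_quat(r.get_state()['eef_rot']); 
h=(px2w(w,262,228,.0)+px2w(w,355,228,.0))/2
far=px2w(w,309,180,0)-R.apply([.034,0,0]); print('holder wrist',far)
p=r.get_state()['tool_pos']
print('marker foot far edge (z=zu)',px2w(w,312,241,zu)-R.apply([.017,0,0]),'lat',px2w(w,277,275,zu+.03),px2w(w,348,275,zu+.03))
plan([far[0],far[1],.0605])
"
```

```text
foot shoulder [ 0.62963598 -0.13725479  0.1267    ]
pred TCP foot bottom crop [380.17299334 275.28010859] [364.07354221  39.51444661]
holder rim scene [ 0.63100982 -0.13479821  0.03      ] rim near/far [ 0.66776861 -0.14565002  0.03      ]
wrist holder foot lr [ 0.64535513 -0.10582656  0.        ] [ 0.60286814 -0.16025995  0.        ] far [ 0.65200916 -0.15533161  0.        ]
holder wrist [ 6.25192514e-01 -1.34430234e-01 -1.37009452e-05]
marker foot far edge (z=zu) [ 0.62471552 -0.1364132   0.09469315] lat [ 0.64273241 -0.13099415  0.1247    ] [ 0.62367396 -0.15539193  0.1247    ]
t 13.85 pos [ 0.6266 -0.1363  0.1492] open 0.308 F [ 0.3  0.7 -1.5]
shift cm [-0.224 -0.071  8.865] q [ 0.08  0.83  0.12  1.61 -0.14  0.71 -1.97]
```

{"name": "carry_out", "arguments": {"commands": [[[0, 0, 0, -0.09, -0.19, 1, 1.5], [0, 0, 0, -0.09, -0.19, 3, 1.5], [0, 0, 0, -0.09, -0.19, 5, 1.5], [0, 0, 0, -0.09, -0.19, 5.8, 1.5], [0, 0, 0, -0.09, -0.19, 5.8, 1.5], [0, 0, 0, -0.09, -0.19, 5.8, 1.5], [0, 0, 0, -0.09, -0.19, 5.8, 1.5]]]}}

```text
clock: 14.43
tool_pos: [0.6283, -0.1325, 0.0919]
eef_rot: [0.946, -0.324, 0.001, -0.0]
contact_force: [0.3, 0.9, -0.5]
opening: 0.31
```

```bash
python3 -c "
from h import *
s=snap('scene','s14')
plan([.627,-.134,.0605],-38)
b=s['pixels'][:,:,::-1]
cv2.imwrite('pics/c16.png',cv2.resize(b[210:310,210:330],None,fx=6,fy=6,interpolation=cv2.INTER_CUBIC))
"
```

```text
t 14.48 pos [ 0.6285 -0.1324  0.0922] open 0.31 F [-0.1  0.5 -0.6]
turn [-0.0008 -0.002   0.0038]
shift cm [-0.026  0.217  3.169] q [ 0.08  0.91  0.1   1.63 -0.14  0.6  -1.97]
```

View pics/c16.png

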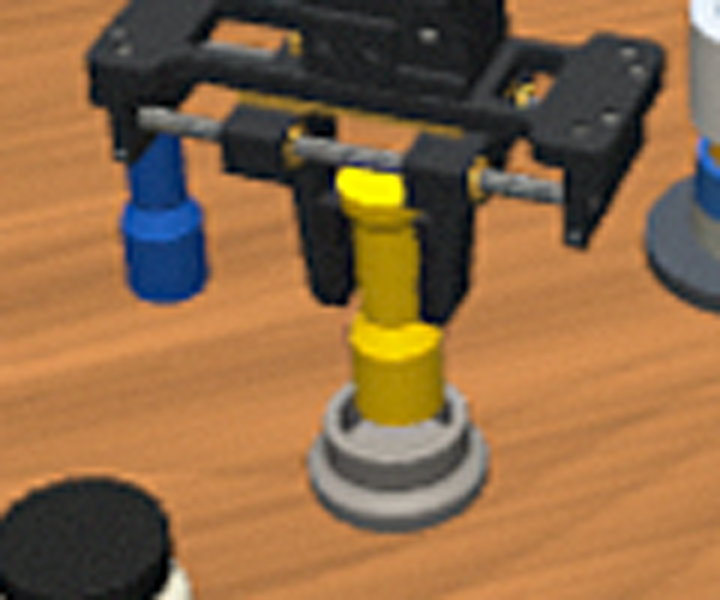

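{"name": "carry_out", "arguments": {"commands": [[[0, 0, 0, 0, 0.12, 0.4, 1.5], [0, 0, 0, 0, 0.12, 0.9, 1.5], [0, 0, 0, 0, 0.12, 1.5, 1.5], [0, 0, 0, 0, 0.12, 2.1, 1.5], [0, 0, 0, 0, 0.12, 2.6, 1.5], [0, 0, 0, 0, 0.12, 2.8, 1.5], [0, 0, 0, 0, 0.12, 2.9, 1.5], [0, 0, 0, 0, 0.12, 2.9, 1.5]]]}}

```text
clock: 15.15
tool_pos: [0.6268, -0.133, 0.0618]
eef_rot: [0.946, -0.324, -0.0, 0.0]
contact_force: [0.0, -0.2, -0.8]
opening: 0.311
```

{"name": "carry_out", "arguments": {"commands": [[[0, 0, 0, 0, 0, 0.08, 1.5], [0, 0, 0, 0, 0, 0.16, 1.5], [0, 0, 0, 0, 0, 0.16, 1.5]]]}}

```text
clock: 15.4
tool_pos: [0.6271, -0.133, 0.0607]
eef_rot: [0.946, -0.324, 0.0, -0.0]
contact_force: [-0.1, 0.0, -1.2]
opening: 0.31
```

```bash
python3 -c "
from h import *
s=snap('scene','s15')
plan([.627,-.134,.0605],-38)
b=s['pixels'][:,:,::-1]
cv2.imwrite('pics/c17.png',cv2.resize(b[210:310,210:330],None,fx=6,fy=6,interpolation=cv2.INTER_CUBIC))
"
```

```text
t 15.45 pos [ 0.627  -0.133   0.0607] open 0.309 F [-1.   0.4 -1.2]
turn [-0.0001 -0.0003  0.0041]
shift cm [0.06  0.082 0.02 ] q [ 0.09  0.96  0.09  1.64 -0.15  0.55 -1.96]
```

View pics/c17.png

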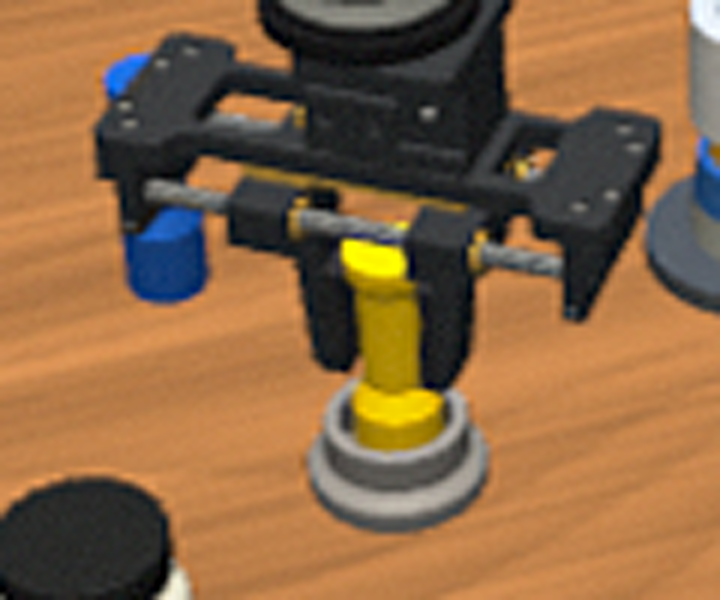

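{"name": "carry_out", "arguments": {"commands": [[[0, 0, 0, 0, 0, 0.06, 1.5], [0, 0, 0, 0, 0, 0.12, 1.5], [0, 0, 0, 0, 0, 0.12, 1.5]]]}}

```text
clock: 15.7
tool_pos: [0.6278, -0.1332, 0.0606]
eef_rot: [0.946, -0.324, 0.001, -0.0]
contact_force: [-1.0, -0.2, 5.6]
opening: 0.312
```

{"name": "carry_out", "arguments": {"commands": [[[0, 0, 0, 0, 0, 0.04, 1.5], [0, 0, 0, 0, 0, 0.08, 1.5], [0, 0, 0, 0, 0, 0.08, 1.5]]]}}

```text
clock: 15.95
tool_pos: [0.6283, -0.1333, 0.0604]
eef_rot: [0.946, -0.324, 0.002, -0.0]
contact_force: [-0.6, -0.2, 9.4]
opening: 0.313
```

It touched the floor at the expected height (TCP 0.0605), so I'll unload and release.

{"name": "carry_out", "arguments": {"commands": [[[0, 0, 0, 0, 0, -0.12, 1.5], [0, 0, 0, 0, 0, -0.12, 2.7], [0, 0, 0, 0, 0, -0.12, 3.2], [0, 0, 0, 0, 0, -0.12, 4.5], [0, 0, 0, 0, 0, -0.12, 5.6], [0, 0, 0, 0, 0, -0.12, 5.6], [0, 0, 0, 0, 0, -0.12, 5.6]]]}}

```text
clock: 16.53
tool_pos: [0.6267, -0.133, 0.0594]
eef_rot: [0.946, -0.324, -0.0, 0.0]
contact_force: [-0.7, -0.6, 0.7]
opening: 0.628
```

```bash
python3 -c "
from h import *
s=snap('scene','s16'); w=snap('wrist','w16')
plan([.627,-.134,.0605],-38)
b=s['pixels'][:,:,::-1]
cv2.imwrite('pics/c18.png',np.hstack([cv2.resize(b[210:310,210:330],None,fx=3.4,fy=3.2,interpolation=cv2.INTER_CUBIC),cv2.resize(w['pixels'][:,:,::-1],(392,320))]))
"
```

```text
t 16.63 pos [ 0.6268 -0.133   0.0595] open 0.635 F [ 0.5 -0.8 -0.6]
turn [0.0002 0.0002 0.004 ]
shift cm [ 0.08   0.065 -0.1  ] q [ 0.09  0.96  0.09  1.64 -0.15  0.55 -1.96]
```

View pics/c18.png

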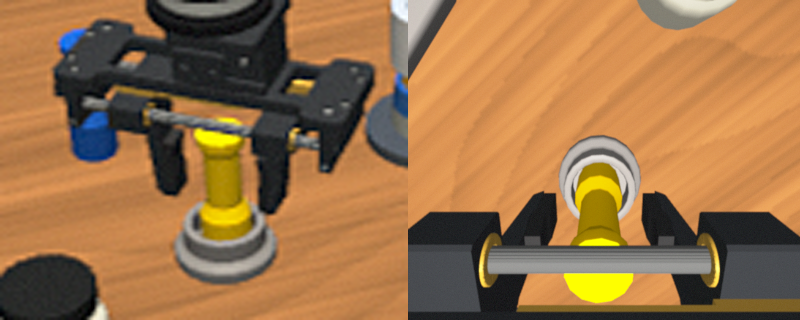

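Marker upright and released. I'll retreat straight up.

{"name": "carry_out", "arguments": {"commands": [[[0, 0, 0, 0, 0, -1, 5.6], [0, 0, 0, 0, 0, -3, 5.6], [0, 0, 0, 0, 0, -6, 5.6], [0, 0, 0, 0, 0, -9, 5.6], [0, 0, 0, 0, 0, -12, 5.6], [0, 0, 0, 0, 0, -15, 5.6], [0, 0, 0, 0, 0, -18, 5.6], [0, 0, 0, 0, 0, -18, 5.6], [0, 0, 0, 0, 0, -18, 5.6]]]}}

```text
clock: 17.38
tool_pos: [0.628, -0.1333, 0.2425]
eef_rot: [0.946, -0.324, 0.002, -0.0]
contact_force: [-0.3, 0.1, 0.1]
opening: 0.637
```

```bash
python3 -c "
from h import *
s=snap('scene','s17')
b=s['pixels'][:,:,::-1]
cv2.imwrite('pics/c19.png',cv2.resize(b[160:310,130:510],None,fx=2.1,fy=2.1,interpolation=cv2.INTER_CUBIC))
"
```

```text
(no output)
```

View pics/c19.png

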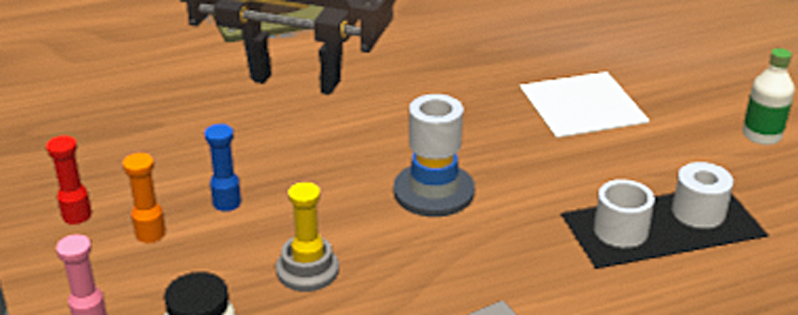

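The final view shows the collar level on the yellow step and the yellow marker upright in the holder. Everything else in the view is undisturbed and the gripper is clear.

```bash
python3 -c "
from h import *
r.finish_job()"
```

```text
the job is handed in; nothing more can be done
```

The job is done and handed in at about 17.4 s of the 58 s allowed; it reports no verdict.

- **Collar:** I slid the collar from the white mat (bore about 37.6 mm in the image) down the gauge. It stopped level with the yellow step directly under it. The highest vertical force reading was about 8 N, after a 0.5 mm test push that did not move it. I then let go and left it there.
- **Marker:** I stood the yellow marker in the grey holder. It touched down at the expected tool height of 0.0605 m and was pressed with about 9 N. I then released it and drew the gripper straight up clear.
- **Last check:** The final scene picture shows the collar on the yellow step and the yellow marker upright in the holder. The other two collars, the red and blue markers, the two look-alike markers (orange and pink) and the green bottle stand where they were. The white bottle and most of the jar were outside that last close-up; I never touched either.
- **Disagreements:** The gripper read about 28 mm open on the marker's 24 mm shank, and I did not find out why; the marker was held upright and firm throughout. Camera-based positions differed by 1 to 2 mm between views, which I settled by comparing them before lowering and watching the forces on the way down.

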